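# Load the board washer's refill bottle and lock both cam arms

### The arm

A 7-joint arm with a two-finger parallel gripper is mounted at the origin on the work surface. World frame = base frame: x ahead of the robot, y to its left, z up, the work surface at z = 0. Lengths are in m, angles in rad, forces in N, time in s.
With the tool pointing down it reaches from about 0.425 to 0.875 m from the base axis. Payload 4.7 kg.
Tool frame: the origin (TCP) lies on the mounting face of the last link; the fingertips stand 182 mm ahead of it and the grasp point (between the pads) lies 164 mm ahead of it (ctrl.finger_overhang is the distance from the TCP to the fingertips, in m); z points along the fingers, y is the line along which they close (so a half turn about z gives the same grasp; the last joint's range is limited). The gripper opens to 87 mm and grips with 3 to 60 N. Pads are 19 mm wide; open, the fingers measure 117 mm over their backs; the gripper's body (75 mm by 190 mm) begins 51 mm behind the grasp point.
Start: joints at [-1.286, 0.321, -0.07, 1.45, 0.023, 1.371, -0.057], TCP at [0.174, 0.626, 0.405] pointing down, gripper open.
Joint ranges: [-2.86, 2.86], [-0.3, 2.09], [-1.38, 1.24], [0.06, 2.45], [-1.56, 4.7], [0.09, 2.05], [-2.69, 2.69]. Speed limits (rad/s): [2.57, 2.57, 3.14, 3.14, 3.14, 3.14, 3.14].

### API

Orientations are given as a rotation vector (axis times angle).
In Python, from bench import ctrl gives the robot as it stands.
- The arm moves only by the shell command python3 -m jog 'ROWS' [FORCE]. ROWS is a JSON object of lists of equal length, an entry for each row: "translation": the shift along the tool's x, y, z as a fraction of full scale, a list of three; "yaw": the turn about the tool's z as a fraction of full scale; "jaw": the closure, from 0 (fully open) to 1 (shut). In form: {"translation": [[dx, dy, dz], ...], "yaw": [yaw, ...], "jaw": [jaw, ...]}. A call has 1 to 8 rows; each row is the pose to reach, as a shift and turn from the pose commanded when the call began, along the tool's axes at that moment, turning the shorter way round; what a row does not reach only later rows make up. Full scale, the value 1, is 0.2 m for a shift and 180 degrees for a turn. A row lasts 1/8 s, in which the tool goes at most 62.5 mm and 10.7 degrees, less where a joint would pass 70% of its speed; a pose out of reach is approached as far as the arm can. A call with a number of a shift or a turn outside -1 to 1 is refused whole. A call with a gripper value outside its range is refused whole. The fingers move at their own pace and stop on an object; FORCE is the grip in N (left out, the last holds). Time passes only in rows, so rows that repeat a pose let the fingers close. It gives the time, the measured TCP pose, the force, the opening and the grip force at its end, in the units of the state.
- ctrl.get_state(): the state, without advancing time (a new reading comes with each control period).
- ctrl.get_image(name): name is "side" or "top" or "wrist"; returns a dict with "pixels" (480x640x3 uint8, blue, green, red), "fx", "fy", "cx", "cy" (pixels), "k1" (the pictures are not rectified: a ray, as slopes to the right and down, at radius r is drawn at 1 + k1 r^2 times it, then the intrinsics apply), "R" (3x3) and "t" (3): a world point X has camera coordinates R X + t; the wrist camera has in their place "mount" (4x4, takes a point from camera to tool coordinates, whose origin is the TCP and whose axes are the flange's). Camera axes: x right, y down, z forward; pixel columns grow to the right and rows downward; lengths in m; the calibration is good to about 2 mm. A picture is of the moment at which its call begins: read the wrist's pose just before it. There is no depth.
- ctrl.close_job(): hands the job in; it is judged then, once.
Trained networks look in a picture, given as the dict that the camera call returned (one of the last four; its "shot" number tells which), for a name from the list of things; names that differ only in an ending like _2 or _b are one class to them, and where a whole thing is asked for, a point or a joint stands for the part that bears it (a point fixed in the world has none). Each returns a list of dicts, best first, with "p" (0 to 1); they miss things now and then, are a little off and sometimes report something else, mostly with a low value. They report only what shows in the picture. A call takes as long as a camera call. They do not tell look-alikes from the thing itself.
- ctrl.silhouettes(label, picture): "region" (480x640 bool, what is visible of it) and "at" ([column, row] in pixels, amid what is visible of it).
The state is a dict: "time": time; "joint_positions": joint angles; "qd": joint speeds; "joint_torque": joint torques, N m; "position": TCP position; "tool_rot": TCP orientation; "ft_force": force on the tool from outside, world axes, zero at the start; "torque": the same for the moment, N m; "grip_width": opening from 0.0 (shut) to 1.0 (fully open); "grip_force": force on a finger pad.
Only numpy, scipy, OpenCV 4.12 (cv2) and the standard library are available. Lean on these libraries where they do the work, as an engineer would, in place of code of your own. Each camera call takes 0.05 s, during which the arm holds its last target. There are 200 camera calls.

### The job

Load the refill bottle into the board washer: turn it over, lower it gently neck-down into the cam-and-groove coupler, without dropping or banging it, until it is fully home, then swing the coupler's two cam arms down together, working them in turn so that neither is ever all the way down while the other is less than half-way down. Finish with both arms fully down along the coupler and the bottle standing locked and let go, and leave the flux bottle, tape roll and phone where they are.

Things in the scene. Friction and masses are not known exactly. Their poses are not given: they have to be found in the camera images.
- coupler (a point): Aluminium cam-and-groove coupler, mouth up, on a riser pipe on the board washer's deck. Point: centre of its mouth, 147 mm above the bench; z up along the bore, y towards the left arm, -x towards the washer's front. Bowl 60 mm outside; bore 48 mm across, 38.5 mm deep to a fixed rubber gasket, the top 5 mm flared to 55 mm. A bottle goes in only with both arms up (below 1.0 rad).
- washer: The fixed stainless board washer (place and yaw vary). Origin: on the bench under the coupler's axis; x points away from the washer's front. Its deck, 45 mm above the bench, reaches 85 mm in front (-x) of the coupler's axis and 100 mm to each side; a 107 mm high basin stands on it from 80 to 225 mm behind (+x).
- cam_left (a joint): Brass cam arm with pull ring, 73 mm from pivot to ring end, on the coupler's +y side, hinged about the coupler's x axis. 0 rad: swung up and out, pointing 25 degrees above level; 0.43: level; 1.0: half-way; 2.0 (stop): hanging straight down, fully down. Starts at 0 to 0.35. Stiff (0.28 N m, 5 to 6 N at its end), stays where left. Past about 1.2 its cam enters the neck's groove if the bottle is home, else jams.
- cam_right (a joint): The same arm, mirrored, on the coupler's -y side, with the same values and stiffness.
- cam_left_end (a point): Where to push the left arm: middle of the outer (upper when open) face of its 15 mm wide, 6 mm thick shank, 50 mm from the pivot, just before the ring. The pivot lies 28 mm from the coupler's axis towards +y and 13.5 mm below the mouth. With the arm fully down this face is 41 mm from the coupler's axis and 83 mm above the bench.
- cam_right_end (a point): The same point on the right arm; its pivot lies 28 mm from the coupler's axis towards -y and 13.5 mm below the mouth.
- refill_mid (a point): Sealed rigid yellow refill bottle, white label, 134 mm long, 0.3 to 0.6 kg; starts standing on its base, neck up, left or right of the washer. Square body 58 x 58 x 84 mm, then flange and neck. Point: centre of the square body, 42 mm from the base; z points to the neck, x and y square to the flat sides. Lies on a flat side without rolling. Home, it is 53.5 mm above the coupler's mouth.
- refill_neck (a point): Centre of the end of the bottle's aluminium grooved neck, 92 mm from refill_mid along the bottle. The neck is 42 mm long and 45 mm in diameter, chamfered to 38 mm at its end, with a groove 34 mm in diameter centred 22 mm from the end; above it a flange 55 mm round and 8 mm thick, which stands 3.5 mm above the coupler's mouth when the bottle is home.
- flux_mid (a point): Bystander: white round plastic bottle with red cap, 56 mm in diameter, 150 mm tall, standing on the other side of the washer; point: half-way up.
- tape_mid (a point): Bystander: roll of green tape lying flat, 100 mm in diameter, 24 mm high; point: its centre.
- phone_mid (a point): Bystander: black phone lying flat, 150 x 72 x 9 mm (x along its length); point: its centre.
Things that resemble listed ones, but are neither listed nor needed, are in the scene too. What is shaped like the part that bears refill_mid but turquoise is not meant.

How it is judged:
By the outcome, as a careful person would: the job done as asked, in the order asked, and still so for the second after the job is handed in, with the robot touching nothing.
It also fails if it takes over 72 s, if anything falls off the work surface, if the arm or the gripper's body presses on something with over 40 N, if the wrist force passes 120 N, or if a joint passes its speed limit or range.

## Working session

There is one attempt and no reset: what is moved stays moved. The work goes in short steps, Python scripts to look and compute and a shell command to move; the robot and the scene stay as the last step left them, time stands still between calls to the robot, and variables do not carry over. Pictures are saved under pics/ and viewed, at most 10 in all, crops included, and the job is handed in when it is done.

```bash
ls; mkdir -p pics
cat > h.py <<'E'
import numpy as np, cv2
from bench import ctrl
from scipy.spatial.transform import Rotation as Rn
def cam(p,st=None):
    if 'R' in p: return np.array(p['R']),np.array(p['t'])
    M=np.array(p['mount']); W=np.eye(4); W[:3,:3]=Rn.from_rotvec(st['tool_rot']).as_matrix(); W[:3,3]=st['position']
    C=np.linalg.inv(W@M); return C[:3,:3],C[:3,3]
def K(p): return np.array([[p['fx'],0,p['cx']],[0,p['fy'],p['cy']],[0,0,1.]]),np.array([p['k1'],0,0,0.])
def proj(p,X,st=None):
    R,t=cam(p,st); k,d=K(p); return cv2.projectPoints(np.atleast_2d(np.array(X,float)),cv2.Rodrigues(R)[0],t,k,d)[0].reshape(-1,2)
def ray(p,uv,st=None):
    R,t=cam(p,st); k,d=K(p); n=cv2.undistortPoints(np.array([[uv]],float),k,d).ravel()
    return -R.T@t, R.T@np.array([n[0],n[1],1.])
def atz(p,uv,z,st=None):
    o,d=ray(p,uv,st); return o+d*(z-o[2])/d[2]
def tri(rays):
    A=0;b=0
    for o,d in rays:
        d=d/np.linalg.norm(d);P=np.eye(3)-np.outer(d,d);A=A+P;b=b+P@o
    return np.linalg.solve(A,b)
def shift(target,st=None):
    st=st or ctrl.get_state(); R=Rn.from_rotvec(st['tool_rot']).as_matrix()
    return R.T@(np.array(target)-st['position'])/0.2
E
python3 - <<'E'
from h import *
np.set_printoptions(precision=3,suppress=True)
s=ctrl.get_state();print(s['position'],s['tool_rot'],s['time'])
ims=[]
for n in ('side','top'):
    p=ctrl.get_image(n); ims.append(p['pixels'].copy()); R,t=cam(p); print(n,-R.T@t,R[2],p['fx'],p['k1'])
    for l in ('coupler','washer','cam_left','cam_right','refill_mid','flux_mid','tape_mid','phone_mid'):
        for q in ctrl.silhouettes(l,p)[:3]:
            r=q['region'];ys,xs=np.nonzero(r);print(n,l,round(q['p'],2),np.round(q['at']),xs.min(),xs.max(),ys.min(),ys.max(),r.sum())
cv2.imwrite('pics/side.png',ims[0]);cv2.imwrite('pics/top.png',ims[1])
E
```

```text
pics
[0.174 0.626 0.404] [-0.424 -3.113  0.003] 0.0
side [ 0.248 -0.86   1.199] [ 0.153  0.596 -0.789] 567.9234112081116 -0.07628062844489025
side coupler 0.89 [385. 229.] 315 453 174 285 8941
side washer 0.59 [339. 358.] 321 356 334 384 1282
side washer 0.56 [380. 227.] 315 452 174 285 8891
side cam_left 0.68 [350. 192.] 342 357 182 204 163
side cam_right 0.64 [378. 229.] 367 386 222 236 135
side refill_mid 0.95 [271. 347.] 254 289 324 373 1205
side refill_mid 0.73 [340. 360.] 321 356 334 383 1270
side refill_mid 0.73 [400. 400.] 380 413 372 421 1177
side flux_mid 0.78 [280. 172.] 270 288 145 192 708
side tape_mid 0.66 [439. 346.] 412 455 334 377 948
side phone_mid 0.92 [348. 154.] 324 373 145 163 888
top [ 0.352 -0.037  1.244] [ 0.122  0.02  -0.992] 494.3567740599775 -0.12296415653991903
top coupler 0.86 [303. 181.] 252 359 109 251 10416
top coupler 0.2 [174. 183.] 158 197 155 214 1577
top washer 0.77 [306. 180.] 253 359 109 250 10285
top cam_left 0.54 [284. 204.] 270 297 200 210 184
top cam_right 0.54 [335. 196.] 324 352 185 198 125
top refill_mid 0.77 [492. 227.] 472 511 210 243 900
top refill_mid 0.68 [445. 267.] 427 462 251 281 747
top refill_mid 0.68 [423. 322.] 404 438 310 341 734
top flux_mid 0.92 [195. 268.] 180 213 258 282 647
top tape_mid 0.62 [457. 170.] 430 470 161 200 734
top phone_mid 0.76 [175. 183.] 157 196 155 214 1509
top phone_mid 0.17 [445. 269.] 427 463 250 281 770
```

View pics/side.png

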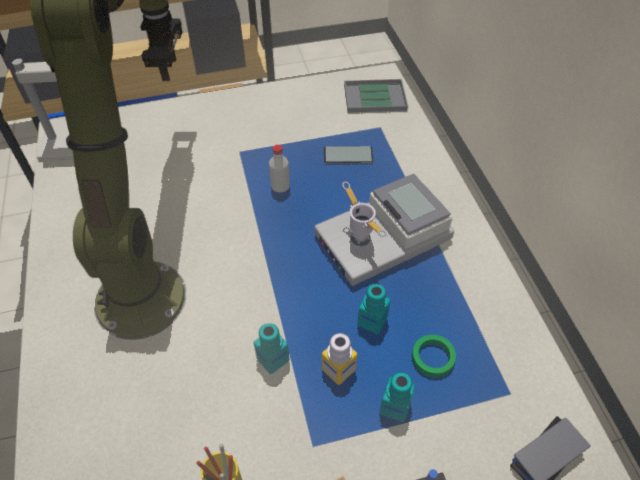

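View pics/top.png

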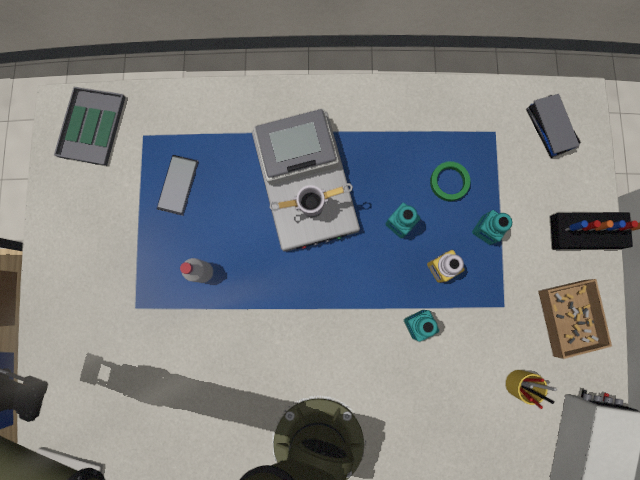

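The pictures show the white-and-yellow bottle at side (340,360) and top (447,266). The turquoise look-alikes are at side (271,347), (375,310) and (398,398), and at top (423,325), (404,220) and (492,227). I choose the yellow one. The coupler mouth is at side (362,212) and top (311,200). Its arms run from top (275,206) on the left to (350,188) on the right.

Run:
```python
from h import *
np.set_printoptions(precision=3,suppress=True)
s=ctrl.get_state(); P={n:ctrl.get_image(n) for n in ('side','top')}
w=ctrl.get_image('wrist'); print(np.array(w['mount']), w['fx'])
S,T=P['side'],P['top']
def t2(a,b): return tri([ray(S,a),ray(T,b)])
print('bottle neck',t2((340,341),(453,264)),atz(S,(340,341),.134),atz(T,(453,264),.134))
print('mouth',t2((362,211),(311,200)),atz(S,(362,211),.147),atz(T,(311,200),.147))
print('Lring',atz(T,(276,206),.155),'Rring',atz(T,(349,188),.155), t2((347,186),(276,206)),t2((381,234),(349,188)))
for n,(x,y) in {'flux':(195,268),'tape':(451,181),'phone':(177,184),'tq1':(404,220),'tq2':(492,227),'tq3':(423,325)}.items(): print(n,atz(T,(x,y),.05 if n!='phone' else .0)) 
print('deck corners', [atz(T,c,.045) for c in ((283,250),(360,233))])
a=cv2.resize(S['pixels'][0:80,110:210],(400,320),interpolation=cv2.INTER_CUBIC)
b=cv2.resize(S['pixels'][320:400,290:390],(400,320),interpolation=cv2.INTER_CUBIC)
c=cv2.resize(w['pixels'],(400,300))
d=cv2.resize(T['pixels'][150:255,240:380],(400,300),interpolation=cv2.INTER_CUBIC)
cv2.imwrite('pics/c1.png',cv2.resize(np.vstack([np.hstack([a,b]),np.hstack([c,d])]),(774,600)))
```

```text
[[-0.001 -0.969 -0.247  0.068]
 [ 1.    -0.001 -0.     0.001]
 [-0.    -0.247  0.969  0.02 ]
 [ 0.     0.     0.     1.   ]] 372.47056048404136
bottle neck [ 0.431 -0.31   0.132] [ 0.431 -0.311  0.134] [ 0.432 -0.31   0.134]
mouth [0.577 0.01  0.154] [0.579 0.016 0.147] [0.578 0.01  0.147]
Lring [0.563 0.089 0.155] Rring [ 0.603 -0.076  0.155] [0.56  0.087 0.169] [ 0.6   -0.075  0.159]
flux [0.431 0.299 0.05 ]
tape [ 0.644 -0.333  0.05 ]
phone [0.655 0.368 0.   ]
tq1 [ 0.546 -0.213  0.05 ]
tq2 [ 0.528 -0.431  0.05 ]
tq3 [ 0.292 -0.254  0.05 ]
deck corners [array([0.475, 0.083, 0.045]), array([ 0.516, -0.105,  0.045])]
```

View pics/c1.png

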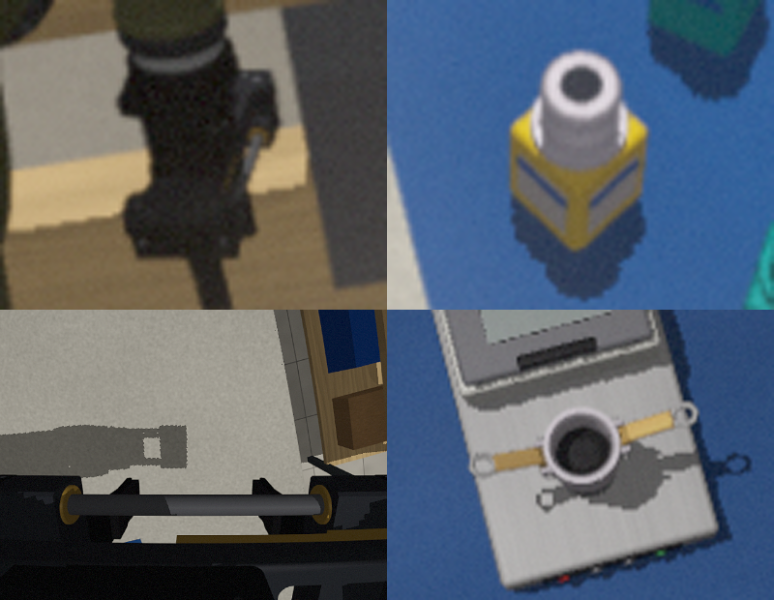

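Top left shows the gripper: a wide bar along tool y, black, at crop (190,220). Top right confirms the yellow bottle with its white label, neck up. Bottom right shows the coupler mouth at crop (583,445) with both arms up. Next I fly over the coupler to look from close by.

```bash
python3 -m jog '{"translation": [[-1,-0.3,0],[-1,-0.3,0],[-1,-0.3,0],[-1,-0.3,0]], "yaw": [0,0,0,0], "jaw": [0,0,0,0]}'
python3 -m jog '{"translation": [[-1,-1,0],[-1,-1,0],[-1,-1,0],[-1,-1,0],[-1,-1,0]], "yaw": [0,0,0,0,0], "jaw": [0,0,0,0,0]}'
python3 -m jog '{"translation": [[-0.8,-1,0],[-0.8,-1,0],[-0.8,-1,0],[-0.8,-1,0],[-0.8,-1,0],[-0.8,-1,0]], "yaw": [0,0,0,0,0,0], "jaw": [0,0,0,0,0,0]}'
python3 - <<'E'
from h import *
np.set_printoptions(precision=4,suppress=True)
s=ctrl.get_state(); w=ctrl.get_image('wrist'); print(s['position'],s['tool_rot'],s['joint_positions'])
np.savez('w1.npz',st=np.r_[s['position'],s['tool_rot']])
im=w['pixels'].copy()
for l in ('coupler','cam_left','cam_right'):
    for q in ctrl.silhouettes(l,w)[:2]: print(l,q['p'],q['at'],atz(w,q['at'],.147,s))
P0=np.array([.578,.01]);yc=np.array([-.236,.972])
print(proj(w,np.r_[P0,.147],s), 'L',proj(w,np.r_[P0+.09*yc,.16],s),'R',proj(w,np.r_[P0-.09*yc,.16],s))
cv2.imwrite('pics/w1.png',im)
E
```

```text
time: 1.55
position: [0.3553, 0.5115, 0.4051]
tool_rot: [0.435, 3.109, -0.001]
ft_force: [-0.1, 0.9, 0.2]
grip_width: 1.001
grip_force: 0.0
time: 2.17
position: [0.4911, 0.2657, 0.4052]
tool_rot: [0.429, 3.111, 0.0]
ft_force: [-0.3, 1.1, 1.3]
grip_width: 1.0
grip_force: 0.0
time: 2.92
position: [0.5905, 0.034, 0.4046]
tool_rot: [-0.424, -3.112, -0.001]
ft_force: [0.6, 0.9, -0.2]
grip_width: 1.0
grip_force: 0.0
[0.5905 0.034  0.4046] [-0.424  -3.1123 -0.0013] [-0.4557  0.2012  0.4092  1.6178 -0.0828  1.3399  1.2651]
coupler 0.98 [318.0, 230.6] [0.5729 0.0365 0.147 ]
cam_left 0.85 [370.6, 206.6] [0.5669 0.0734 0.147 ]
[[281.3688 248.428 ]] L [[408.2356 182.921 ]] R [[163.142  317.4883]]
```

View pics/w1.png

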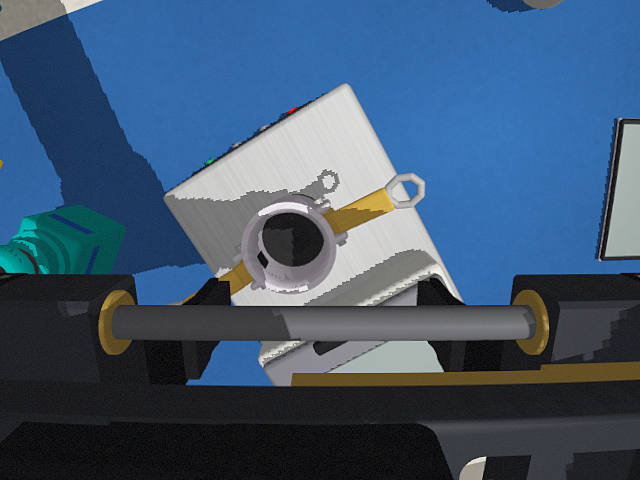

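The wrist view shows the coupler rim around (291,247), the left arm ring at (406,190) and the deck front corners at (164,195) and (347,84). I refine from these.

Run:
```python
from h import *
np.set_printoptions(precision=4,suppress=True)
s=ctrl.get_state(); w=ctrl.get_image('wrist')
g=cv2.cvtColor(w['pixels'],cv2.COLOR_BGR2GRAY)[180:305,220:370]
for a in (30,20):
  c=cv2.HoughCircles(g,cv2.HOUGH_GRADIENT,1,3,param1=120,param2=a,minRadius=28,maxRadius=52)
  if c is not None:
    for x,y,r in c[0][:8]: print(x+220,y+180,r,atz(w,(x+220,y+180),.147,s)[:2])
A,B=[atz(w,c,.045,s)[:2] for c in ((164,195),(347,84))]
d=(B-A)/np.linalg.norm(B-A); n=np.array([d[1],-d[0]]); print('front',A,B,np.linalg.norm(B-A),'y',d,'x',n,'axis',(A+B)/2+.085*n)
print('Lring',atz(w,(406,190),.16,s)); print('T mouth')
```

```text
285.5 249.5 41.4 [0.5792 0.0141]
281.5 247.5 43.6 [0.5772 0.012 ]
287.5 246.5 43.6 [0.5776 0.016 ]
283.5 252.5 43.5 [0.5808 0.0123]
290.5 243.5 47.0 [0.5762 0.0185]
283.5 241.5 48.1 [0.5737 0.0144]
279.5 254.5 43.6 [0.5814 0.0093]
290.5 251.5 42.5 [0.5814 0.0169]
285.5 249.5 41.4 [0.5792 0.0141]
281.5 247.5 43.6 [0.5772 0.012 ]
287.5 246.5 43.6 [0.5776 0.016 ]
283.5 252.5 43.5 [0.5808 0.0123]
290.5 243.5 47.0 [0.5762 0.0185]
278.5 241.5 51.4 [0.5728 0.0113]
278.5 252.5 43.6 [0.58   0.0091]
283.5 241.5 48.1 [0.5737 0.0144]
front [ 0.523  -0.0964] [0.4759 0.0895] 0.1918009053957473 y [-0.2457  0.9693] x [0.9693 0.2457] axis [0.5819 0.0175]
Lring [0.56   0.0969 0.16  ]
T mouth
```

```bash
python3 -m jog '{"translation": [[0.1,-1,0],[0.1,-1,0],[0.1,-1,0],[0.1,-1,0]], "yaw": [0,0,0,0], "jaw": [0,0,0,0]}' >/dev/null
python3 -m jog '{"translation": [[0.1,-0.85,0],[0.1,-0.85,0],[0.1,-0.85,0],[0.1,-0.85,0],[0.1,-0.85,0]], "yaw": [0,0,0,0,0], "jaw": [0,0,0,0,0]}'
python3 - <<'E'
from h import *
np.set_printoptions(precision=4,suppress=True)
s=ctrl.get_state(); w=ctrl.get_image('wrist'); print(s['position'],s['tool_rot'],s['joint_positions'])
im=w['pixels'].copy(); hsv=cv2.cvtColor(im,cv2.COLOR_BGR2HSV)
for q in ctrl.silhouettes('refill_mid',w): 
    r=q['region']; print(q['p'],q['at'],r.sum(),np.median(hsv[r],axis=0))
cv2.imwrite('pics/w2.png',im)
E
```

```text
time: 4.3
position: [0.454, -0.3109, 0.4046]
tool_rot: [0.42, 3.113, 0.002]
ft_force: [0.9, 0.8, 0.5]
grip_width: 1.001
grip_force: 0.0
[ 0.454  -0.3109  0.4046] [0.4204 3.113  0.0019] [-0.0757  0.1176  0.6841  1.7238 -0.0777  1.3275  1.9261]
0.84 [318.1, 208.1] 5232 [140.  14. 144.]
0.65 [342.7, 28.3] 5448 [ 90. 255.  97.]
0.6 [452.3, 278.9] 3434 [ 90. 255.  93.]
0.59 [233.3, 355.0] 2197 [ 90. 255. 116.]
```

View pics/w2.png

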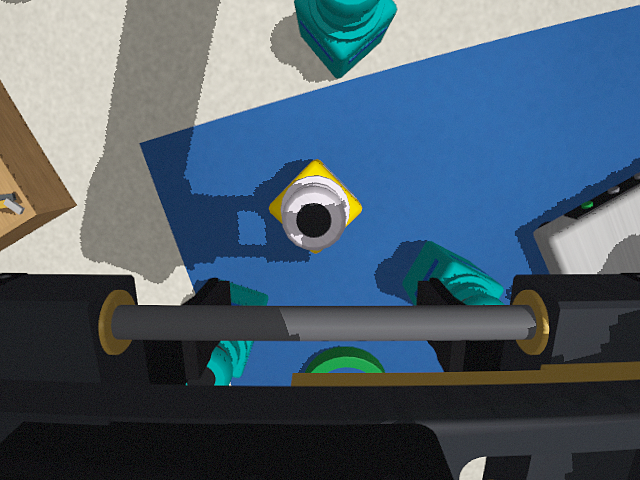

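The wrist view shows the yellow bottle with its neck end at (314,221) and body corners at (317,158), (269,210) and (363,208). Turquoise look-alikes stand around it. I compute its pose and the shift to it.

Run:
```python
from h import *
np.set_printoptions(precision=4,suppress=True)
s=ctrl.get_state(); w=ctrl.get_image('wrist')
n=atz(w,(314,221),.134,s); C=[atz(w,c,.084,s) for c in ((317,158),(269,210),(363,208))]
print('neck',n,'mid',(C[1]+C[2])/2, [np.linalg.norm(C[i]-C[j]) for i,j in ((0,1),(0,2),(1,2))])
for a,b in ((0,1),(0,2)):
    v=C[a]-C[b]; print(np.degrees(np.arctan2(v[1],v[0])))
R=Rn.from_rotvec(s['tool_rot']).as_matrix(); print(R, 'tool y deg',np.degrees(np.arctan2(R[1,1],R[0,1])))
m=((C[1]+C[2])/2+n)/2; m[2]=.091+.164; print(m,shift(m,s))
```

```text
neck [ 0.4324 -0.3096  0.134 ] mid [ 0.4318 -0.309   0.084 ] [np.float64(0.056956706029976524), np.float64(0.05440748526238253), np.float64(0.07647719271102435)]
121.11986594394364
-152.16821473515458
[[-0.9646  0.2636  0.0002]
 [ 0.2636  0.9646  0.0009]
 [ 0.      0.0009 -1.    ]] tool y deg 74.71536282385789
[ 0.4321 -0.3093  0.255 ] [ 0.1087 -0.0247  0.7478]
```

```bash
python3 -m jog '{"translation": [[0.11,-0.025,0],[0.11,-0.025,0],[0.11,-0.025,0],[0.11,-0.025,0],[0.11,-0.025,0.3],[0.11,-0.025,0.55],[0.11,-0.025,0.7],[0.11,-0.025,0.75]], "yaw": [-0.25,-0.25,-0.25,-0.25,-0.25,-0.25,-0.25,-0.25], "jaw": [0,0,0,0,0,0,0,0]}' 
python3 -m jog '{"translation": [[0,0,0],[0,0,0],[0,0,0],[0,0,0],[0,0,0],[0,0,0]], "yaw": [0,0,0,0,0,0], "jaw": [1,1,1,1,1,1]}' 20
python3 -c "
from h import *
s=ctrl.get_state();print(s['position'],s['tool_rot'],s['joint_positions'],s['grip_width'])"
```

```text
time: 5.45
position: [0.4298, -0.3101, 0.2521]
tool_rot: [0.801, -3.035, -0.007]
ft_force: [-0.1, 0.4, 0.5]
grip_width: 1.002
grip_force: 0.0
time: 6.2
position: [0.4309, -0.3115, 0.2559]
tool_rot: [-0.8, 3.037, -0.001]
ft_force: [-0.2, 1.1, 6.4]
grip_width: 0.661
grip_force: 20.0
[ 0.43093187 -0.31146863  0.25591862] [-7.99614167e-01  3.03652171e+00 -1.43583082e-03] [ 0.44299194  0.19608766  0.146493    1.92252581 -0.03395707  1.02356715
  2.69011071] 0.6608816304792289
```

```bash
python3 -m jog '{"translation": [[0,0,-0.1],[0,0,-0.2],[-0.15,0.24,-0.2],[-0.3,0.48,-0.2],[-0.45,0.72,-0.2],[-0.45,0.72,-0.2],[-0.45,0.72,-0.2],[-0.45,0.72,-0.2]], "yaw": [0,0,0.06,0.12,0.18,0.24,0.3,0.35], "jaw": [1,1,1,1,1,1,1,1]}' 30
python3 -m jog '{"translation": [[0,0,0],[0,0,0],[0,0,0],[0,0,0],[0,0,0],[0,0,0],[0,0,0],[0,0,0]], "yaw": [0.06,0.12,0.18,0.24,0.3,0.314,0.314,0.314], "jaw": [1,1,1,1,1,1,1,1]}'
python3 - <<'E'
from h import *
np.set_printoptions(precision=4,suppress=True)
s=ctrl.get_state();print(s['position'],s['tool_rot'],s['joint_positions'],s['ft_force'])
print(shift([.44,-.14,.255],s)); R=Rn.from_rotvec(s['tool_rot']).as_matrix(); print(R)
S=ctrl.get_image('side'); u=proj(S,[s['position']-np.array([0,0,.12])])[0].astype(int); print(u)
cv2.imwrite('pics/s3.png',cv2.resize(S['pixels'][u[1]-75:u[1]+75,u[0]-90:u[0]+90],(720,600),interpolation=cv2.INTER_CUBIC))
E
```

```text
time: 7.2
position: [0.4371, -0.1414, 0.2935]
tool_rot: [-0.862, -3.019, 0.0]
ft_force: [0.6, -0.1, -5.7]
grip_width: 0.664
grip_force: 30.0
time: 8.2
position: [0.4375, -0.1418, 0.2941]
tool_rot: [-2.182, -2.259, 0.001]
ft_force: [0.0, 0.4, -4.8]
grip_width: 0.664
grip_force: 30.0
[ 0.4375 -0.1418  0.2941] [-2.182  -2.2586  0.001 ] [ 0.2255  0.0078  0.0303  2.0424 -0.0003  1.0927  0.2904] [ 0.041   0.3892 -4.8151]
[0.0084 0.013  0.1956]
[[-0.0345  0.9994 -0.0012]
 [ 0.9994  0.0345  0.0003]
 [ 0.0004 -0.0012 -1.    ]]
[322 266]
```

View pics/s3.png

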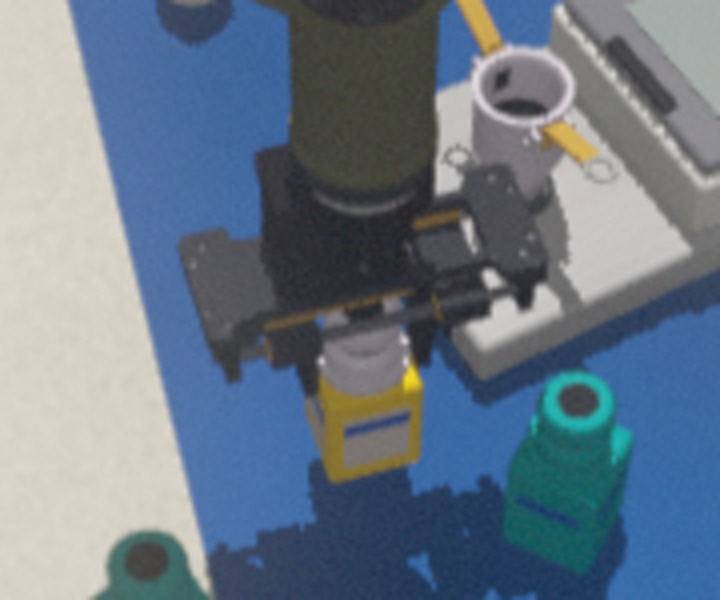

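The side view shows the bottle gripped upright at crop (370,420), clear of the turquoise one at (570,470). The gripper's end plates are wide. I set it down and tilt it over its base edge with a light grip.

```bash
python3 -m jog '{"translation": [[0,0,0.1],[0,0,0.16],[0,0,0.185],[0,0,0.195],[0,0,0.195]], "yaw": [0.01,0.01,0.01,0.01,0.01], "jaw": [1,1,1,1,1]}' 30
python3 -m jog '{"translation": [[0,0,0],[0,0,0],[0.035,0,-0.01],[0.07,0,-0.019],[0.105,0,-0.024],[0.143,0,-0.026],[0.18,0,-0.024],[0.216,0,-0.02]], "yaw": [0,0,0,0,0,0,0,0], "jaw": [1,1,1,1,1,1,1,1]}' 10
python3 - <<'E'
from h import *
s=ctrl.get_state();print(s['position'],s['tool_rot'],s['ft_force'])
S=ctrl.get_image('side'); u=proj(S,[s['position']-np.array([0,0,.16])])[0].astype(int)
cv2.imwrite('pics/s4.png',cv2.resize(S['pixels'][u[1]-50:u[1]+70,u[0]-80:u[0]+80],(640,480),interpolation=cv2.INTER_CUBIC))
E
```

```text
time: 8.88
position: [0.4382, -0.1419, 0.2562]
tool_rot: [2.218, 2.224, 0.001]
ft_force: [1.0, -0.2, -4.8]
grip_width: 0.665
grip_force: 30.0
time: 9.88
position: [0.4378, -0.098, 0.2597]
tool_rot: [-2.219, -2.224, -0.0]
ft_force: [-0.6, 0.3, -4.7]
grip_width: 0.667
grip_force: 10.0
[ 0.43775086 -0.09804545  0.25968782] [-2.21876276e+00 -2.22408789e+00 -1.75019669e-04] [-0.58934483  0.32890642 -4.65310432]
```

View pics/s4.png

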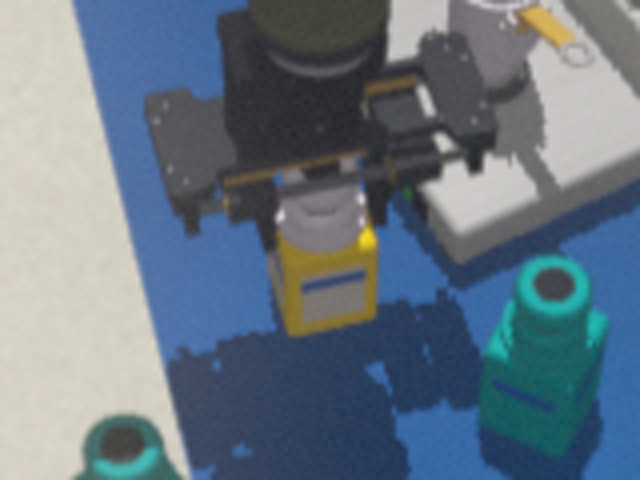

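The bottle is still upright and carried with its full weight on the grip, so the base had not touched. I go back and lower until it bears on the bench.

```bash
python3 -m jog '{"translation": [[-0.1,0,0],[-0.2,0,0],[-0.216,0,0.01],[-0.216,0,0.02],[-0.216,0,0.025],[-0.216,0,0.025]], "yaw": [0,0,0,0,0,0], "jaw": [1,1,1,1,1,1]}' 
python3 -m jog '{"translation": [[0,0,0.005],[0,0,0.01],[0,0,0.01]], "yaw": [0,0,0], "jaw": [1,1,1]}'
```

```text
time: 10.68
position: [0.438, -0.1413, 0.2559]
tool_rot: [-2.218, -2.225, 0.0]
ft_force: [-3.4, 0.5, 5.6]
grip_width: 0.667
grip_force: 10.0
time: 11.05
position: [0.438, -0.1413, 0.2549]
tool_rot: [2.218, 2.225, -0.0]
ft_force: [-7.0, 0.4, 13.0]
grip_width: 0.668
grip_force: 10.0
```

```bash
python3 -m jog '{"translation": [[0.035,0,-0.014],[0.07,0,-0.022],[0.105,0,-0.028],[0.143,0,-0.03],[0.18,0,-0.028],[0.216,0,-0.023],[0.216,0,-0.023]], "yaw": [0,0,0,0,0,0,0], "jaw": [1,1,1,1,1,1,1]}' 8
python3 - <<'E'
from h import *
s=ctrl.get_state();print(s['position'],s['ft_force'],s['torque'])
S=ctrl.get_image('side'); u=proj(S,[s['position']-np.array([0,0,.16])])[0].astype(int)
cv2.imwrite('pics/s5.png',cv2.resize(S['pixels'][u[1]-50:u[1]+70,u[0]-80:u[0]+80],(640,480),interpolation=cv2.INTER_CUBIC))
E
```

```text
time: 11.92
position: [0.438, -0.0974, 0.2572]
tool_rot: [-2.217, -2.225, -0.002]
ft_force: [-0.6, 0.8, 2.1]
grip_width: 0.664
grip_force: 8.0
[ 0.43796587 -0.09738432  0.2572038 ] [-0.63396916  0.75421256  2.07409447] [ 0.29265513  0.13349317 -0.06641286]
```

View pics/s5.png

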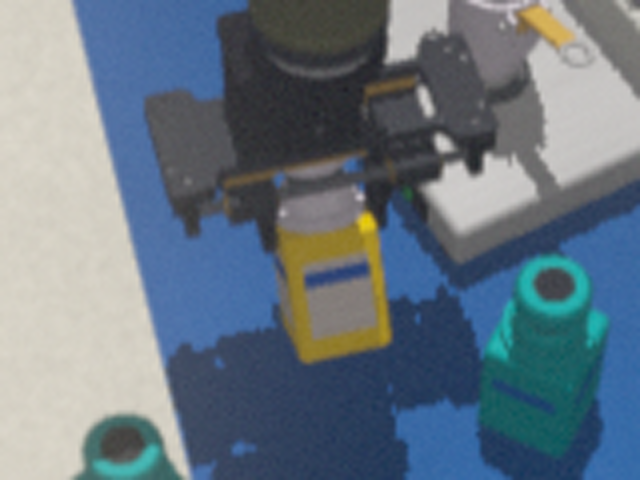

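The bottle is now tilting: its base at crop (345,355) has come toward the camera and the neck leans away. I continue the arc.

```bash
python3 -m jog '{"translation": [[0.035,0,0.007],[0.07,0,0.018],[0.104,0,0.032],[0.136,0,0.049],[0.168,0,0.068],[0.196,0,0.09],[0.222,0,0.115],[0.248,0,0.142]], "yaw": [0,0,0,0,0,0,0,0], "jaw": [1,1,1,1,1,1,1,1]}' 8
python3 -m jog '{"translation": [[0.02,0,0.025],[0.04,0,0.055],[0.055,0,0.085],[0.065,0,0.105],[0.075,0,0.12],[0.075,0,0.12]], "yaw": [0,0,0,0,0,0], "jaw": [1,1,1,1,1,1]}' 8
python3 - <<'E'
from h import *
s=ctrl.get_state();print(s['position'],s['ft_force'],s['torque'])
S=ctrl.get_image('side'); u=proj(S,[s['position']-np.array([0,0,.16])])[0].astype(int)
cv2.imwrite('pics/s6.png',cv2.resize(S['pixels'][u[1]-50:u[1]+70,u[0]-80:u[0]+80],(640,480),interpolation=cv2.INTER_CUBIC))
E
```

```text
time: 12.98
position: [0.4377, -0.0484, 0.2285]
tool_rot: [-2.218, -2.224, -0.0]
ft_force: [0.6, 2.8, -0.3]
grip_width: 0.664
grip_force: 8.0
time: 13.72
position: [0.4373, -0.0345, 0.2045]
tool_rot: [-2.219, -2.223, 0.002]
ft_force: [-0.4, -0.2, -5.0]
grip_width: 0.662
grip_force: 8.0
[ 0.43728471 -0.0344883   0.20448403] [-0.42741617 -0.17336655 -4.9769055 ] [-0.10083495 -0.00318024 -0.01443958]
```

View pics/s6.png

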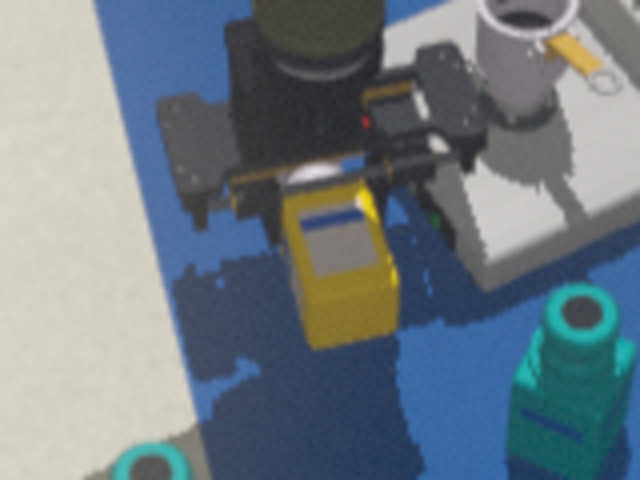

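The bottle is nearly flat on its side, base at crop (350,320), with its label up and its full weight still on the grip. I lower until it rests.

```bash
python3 -m jog '{"translation": [[0,0,0.008],[0,0,0.016],[0,0,0.016]], "yaw": [0,0,0], "jaw": [1,1,1]}' 6
python3 -m jog '{"translation": [[0,0,0.008],[0,0,0.016],[0,0,0.016]], "yaw": [0,0,0], "jaw": [1,1,1]}' 4
```

```text
time: 14.15
position: [0.4374, -0.0343, 0.2025]
tool_rot: [-2.219, -2.223, 0.002]
ft_force: [-3.2, -0.6, 7.0]
grip_width: 0.67
grip_force: 6.0
time: 14.52
position: [0.4373, -0.0343, 0.1991]
tool_rot: [-2.219, -2.223, 0.002]
ft_force: [-3.9, -0.1, 5.2]
grip_width: 0.668
grip_force: 4.0
```

```bash
python3 -m jog '{"translation": [[0,0,0],[0,0,0],[0,0,0]], "yaw": [0,0,0], "jaw": [0.15,0.15,0.15]}' 10
python3 - <<'E'
from h import *
np.set_printoptions(precision=4,suppress=True)
s=ctrl.get_state(); S=ctrl.get_image('side')
u=proj(S,[np.array([.43728,-.03449,.20448])-np.array([0,0,.16])])[0].astype(int)
for c,z in (((315,348),0.),((398,333),0.),((303,292),.058),((397,278),.058)):
    px=(u[0]-80+c[0]/4,u[1]-50+c[1]/4); print(px,atz(S,px,z))
hsv=cv2.cvtColor(S['pixels'],cv2.COLOR_BGR2HSV); m=cv2.inRange(hsv,(18,100,60),(34,255,255)); m[:, :250]=0; m[:200]=0; m[:,420:]=0; m[420:]=0
ys,xs=np.nonzero(m); k=ys.argmax(); print('lowest yellow',xs[k],ys[k],'right',xs.max(),ys[xs.argmax()])
cv2.imwrite('pics/s7.png',cv2.resize(S['pixels'][u[1]-50:u[1]+70,u[0]-80:u[0]+80],(640,480),interpolation=cv2.INTER_CUBIC))
E
```

```text
time: 14.9
position: [0.4379, -0.034, 0.1987]
tool_rot: [2.219, 2.224, 0.001]
ft_force: [0.6, 0.2, -0.6]
grip_width: 0.834
grip_force: 0.0
(np.float64(309.75), np.float64(300.0)) [ 0.4119 -0.1123  0.    ]
(np.float64(330.5), np.float64(296.25)) [ 0.4649 -0.1146  0.    ]
(np.float64(306.75), np.float64(286.0)) [ 0.4066 -0.1078  0.058 ]
(np.float64(330.25), np.float64(282.5)) [ 0.4642 -0.1122  0.058 ]
lowest yellow 309 299 right 380 228
```

View pics/s7.png

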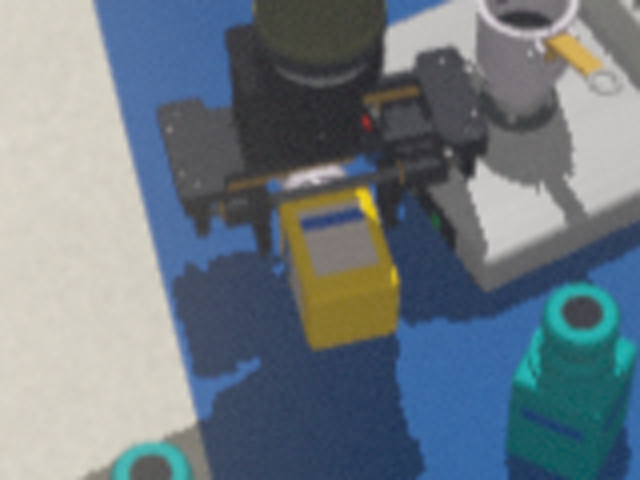

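The bottle lies flat, with its base face at y ≈ -0.113 and x ≈ 0.438. I regrip 16 mm from the base and stand it on its neck along an arc.

```bash
python3 -m jog '{"translation": [[-0.1,0,0.01],[-0.22,0,0.028],[-0.315,0,0.028],[-0.315,0,0.028]], "yaw": [0,0,0,0], "jaw": [0.15,0.15,0.15,0.15]}' 10
python3 -m jog '{"translation": [[0,0,0],[0,0,0],[0,0,0]], "yaw": [0,0,0], "jaw": [1,1,1]}' 8
python3 -m jog '{"translation": [[0.015,0,-0.03],[0.035,0,-0.064],[0.052,0,-0.105],[0.073,0,-0.146],[0.1,0,-0.19],[0.132,0,-0.233],[0.168,0,-0.27],[0.204,0,-0.307]], "yaw": [0,0,0,0,0,0,0,0], "jaw": [1,1,1,1,1,1,1,1]}' 8
python3 - <<'E'
from h import *
s=ctrl.get_state();print(s['position'],s['ft_force'],s['torque'])
S=ctrl.get_image('side'); hsv=cv2.cvtColor(S['pixels'],cv2.COLOR_BGR2HSV); m=cv2.inRange(hsv,(18,100,60),(34,255,255)); m[:, :250]=0; m[:240]=0; m[:,360:]=0; m[420:]=0
n,l,st,c=cv2.connectedComponentsWithStats(m); print([ (st[i],c[i]) for i in range(1,n) if st[i][4]>30])
for q in ctrl.silhouettes('refill_mid',S): print(q['p'],q['at'],q['region'].sum())
E
```

```text
time: 15.45
position: [0.4377, -0.0981, 0.1929]
tool_rot: [2.222, 2.221, -0.0]
ft_force: [-1.1, 0.9, 0.5]
grip_width: 0.851
grip_force: 0.0
time: 15.82
position: [0.4378, -0.0962, 0.193]
tool_rot: [-2.217, -2.225, -0.0]
ft_force: [-0.6, 1.0, 0.2]
grip_width: 0.666
grip_force: 8.0
time: 16.82
position: [0.4376, -0.0556, 0.2548]
tool_rot: [-2.219, -2.224, -0.0]
ft_force: [0.0, 0.3, -4.4]
grip_width: 0.666
grip_force: 8.0
[ 0.43761986 -0.05562322  0.25483226] [ 0.01819668  0.30989162 -4.39247378] [-0.27271469  0.05066199 -0.02560546]
[(array([303, 252,  25,  25, 479], dtype=int32), array([314.73695198, 263.91440501]))]
0.87 [398.6, 398.2] 1193
0.66 [271.9, 347.9] 1240
0.65 [374.8, 310.5] 1129
0.65 [351.0, 196.5] 106
0.57 [315.1, 262.8] 510
```

```bash
cat >> h.py <<'E'
def bottle_pts(G,b,g=.016,ydir=np.array([0,1.,0]),s=.058,L=.084):
    # G grip point; b tilt (0 lying, neck toward ydir; 90 neck down)
    b=np.radians(b); u=-ydir*np.cos(b)+np.array([0,0,np.sin(b)]); n=ydir*np.sin(b)+np.array([0,0,np.cos(b)]); e=np.cross(u,n)
    base=G+g*u
    return np.array([base-k*L*u+i*s/2*n+j*s/2*e for k in (0,1) for i in (-1,1) for j in (-1,1)])
def yellow(S,x0=250,x1=360,y0=200,y1=420):
    m=cv2.inRange(cv2.cvtColor(S['pixels'],cv2.COLOR_BGR2HSV),(18,90,50),(34,255,255)); k=np.zeros_like(m); k[y0:y1,x0:x1]=m[y0:y1,x0:x1]; return k
E
python3 - <<'E'
from h import *
s=ctrl.get_state();S=ctrl.get_image('side'); G=s['position']-np.array([0,0,.164])
m=yellow(S,y0=240); m=cv2.morphologyEx(m,cv2.MORPH_CLOSE,np.ones((9,9)));ys,xs=np.nonzero(m); print(xs.min(),xs.max(),ys.min(),ys.max(),(m>0).sum())
for b in range(0,100,10):
    p=proj(S,bottle_pts(G,b)); h=cv2.convexHull(p.astype(np.float32)); k=np.zeros(m.shape,np.uint8); cv2.fillConvexPoly(k,np.round(h).astype(np.int32),255)
    print(b,p.min(0).round(),p.max(0).round(),'base ctr',p[:4].mean(0).round(), 'in mask outside hull',((m>0)&(k==0)).sum(),'low edge hull rows',k.nonzero()[0].max())
R=[hex(int(0))]
E
```

```text
291 327 244 275 609
0 [296. 228.] [327. 273.] base ctr [316. 263.] in mask outside hull 69 low edge hull rows 273
10 [295. 229.] [328. 274.] base ctr [315. 263.] in mask outside hull 41 low edge hull rows 274
20 [295. 232.] [328. 274.] base ctr [315. 262.] in mask outside hull 41 low edge hull rows 274
30 [296. 236.] [328. 274.] base ctr [315. 261.] in mask outside hull 42 low edge hull rows 274
40 [296. 239.] [329. 274.] base ctr [315. 260.] in mask outside hull 38 low edge hull rows 274
50 [297. 244.] [329. 273.] base ctr [315. 259.] in mask outside hull 60 low edge hull rows 273
60 [297. 243.] [329. 275.] base ctr [315. 257.] in mask outside hull 42 low edge hull rows 275
70 [298. 243.] [329. 279.] base ctr [314. 256.] in mask outside hull 12 low edge hull rows 279
80 [299. 243.] [329. 283.] base ctr [314. 255.] in mask outside hull 14 low edge hull rows 283
90 [299. 243.] [329. 286.] base ctr [314. 254.] in mask outside hull 12 low edge hull rows 286
```

Run:
```python
from h import *
s=ctrl.get_state();w=ctrl.get_image('wrist'); G=s['position']-np.array([0,0,.164])
for q in ctrl.silhouettes('refill_mid',w):
    ys,xs=np.nonzero(q['region']); print(q['p'],q['at'],xs.min(),xs.max(),ys.min(),ys.max(),len(xs),np.median(w['pixels'][q['region']],axis=0))
m=yellow(w,0,640,0,480); ys,xs=np.nonzero(m); print('yellow',len(xs), np.percentile(xs,[1,99]),np.percentile(ys,[1,50,99]))
for b in range(0,100,15):
    u=np.array([0,-np.cos(np.radians(b)),np.sin(np.radians(b))]); n=np.array([0,-u[1]*0+np.sin(np.radians(b)),np.cos(np.radians(b))])
    nk=G-.118*u; print(b,'neck end',proj(w,[nk,nk+.0225*n,nk-.0225*n],s).round().tolist(),'body top edge',proj(w,[G-.068*u+.029*n],s).round().tolist())
```

```text
0.85 [325.9, 227.2] 244 402 83 366 30298 [169. 189. 199.]
yellow 20165 [169. 608.] [159. 341. 385.]
0 neck end [[324.0, 8.0], [324.0, -21.0], [324.0, 28.0]] body top edge [[324.0, 153.0]]
15 neck end [[324.0, 44.0], [324.0, 11.0], [323.0, 69.0]] body top edge [[323.0, 137.0]]
30 neck end [[323.0, 84.0], [324.0, 51.0], [323.0, 111.0]] body top edge [[323.0, 139.0]]
45 neck end [[323.0, 125.0], [323.0, 93.0], [323.0, 153.0]] body top edge [[323.0, 151.0]]
60 neck end [[323.0, 166.0], [323.0, 135.0], [323.0, 195.0]] body top edge [[323.0, 171.0]]
75 neck end [[323.0, 207.0], [323.0, 176.0], [323.0, 236.0]] body top edge [[323.0, 195.0]]
90 neck end [[323.0, 248.0], [323.0, 218.0], [323.0, 278.0]] body top edge [[323.0, 222.0]]
```

The silhouette's top row of 83 means a tilt of about 41°, as planned. I continue the arc.

```bash
python3 -m jog '{"translation": [[0.042,0,-0.03],[0.085,0,-0.061],[0.13,0,-0.085],[0.179,0,-0.107],[0.23,0,-0.122],[0.279,0,-0.135],[0.33,0,-0.142],[0.382,0,-0.146]], "yaw": [0,0,0,0,0,0,0,0], "jaw": [1,1,1,1,1,1,1,1]}' 6
python3 -m jog '{"translation": [[0.05,0,0.002],[0.104,0,0.008],[0.104,0,0.008],[0.104,0,0.008]], "yaw": [0,0,0,0], "jaw": [1,1,1,1]}' 6
python3 - <<'E'
from h import *
s=ctrl.get_state();w=ctrl.get_image('wrist'); G=s['position']-np.array([0,0,.164])
q=ctrl.silhouettes('refill_mid',w)[0]; ys,xs=np.nonzero(q['region']); print(q['p'],q['at'],xs.min(),xs.max(),ys.min(),ys.max())
for b in (60,70,80,90,100):
    u=np.array([0,-np.cos(np.radians(b)),np.sin(np.radians(b))]); n=np.array([0,np.sin(np.radians(b)),np.cos(np.radians(b))])
    a=[G-.118*u+.0225*n*k for k in (1,-1)]+[G+t*u+.029*n for t in (.016,-.068)]; print(b,proj(w,a,s)[:,1].round())
S=ctrl.get_image('side'); m=yellow(S);ys,xs=np.nonzero(m); print(s['ft_force'],xs.min(),xs.max(),ys.min(),ys.max())
for b in (70,80,90): p=proj(S,bottle_pts(G,b)); print(b,p.min(0).round(),p.max(0).round())
E
```

```text
time: 18.08
position: [0.4377, 0.0211, 0.284]
tool_rot: [2.219, 2.224, 0.002]
ft_force: [-0.9, -0.8, 1.6]
grip_width: 0.665
grip_force: 6.0
time: 18.58
position: [0.4376, 0.0412, 0.282]
tool_rot: [-2.219, -2.224, -0.001]
ft_force: [-0.5, 1.0, 3.1]
grip_width: 0.669
grip_force: 6.0
0.66 [326.5, 282.8] 246 401 218 373
60 [135. 195. 309. 171.]
70 [163. 222. 293. 187.]
80 [190. 250. 277. 204.]
90 [218. 278. 265. 222.]
100 [246. 306. 254. 241.]
[-0.45033856  1.04244792  3.08832299] 282 356 200 249
70 [289. 207.] [319. 244.]
80 [290. 207.] [319. 247.]
90 [290. 207.] [318. 250.]
```

The bottle now stands neck-down at a tilt of about 90° and bears lightly on the bench. I settle it with a light grip, then clench and lift.

```bash
python3 -m jog '{"translation": [[0,0,0.004],[0,0,0.008],[0,0,0.008]], "yaw": [0,0,0], "jaw": [1,1,1]}' 3
python3 -m jog '{"translation": [[0,0,-0.004],[0,0,-0.004],[0,0,-0.004]], "yaw": [0,0,0], "jaw": [1,1,1]}' 45
python3 -m jog '{"translation": [[0,0,-0.1],[0,0,-0.3],[0,0,-0.6],[0,0,-0.9],[0,0,-0.9]], "yaw": [0,0,0,0,0], "jaw": [1,1,1,1,1]}'
python3 - <<'E'
from h import *
np.set_printoptions(precision=4,suppress=True)
s=ctrl.get_state();w=ctrl.get_image('wrist'); G=s['position']-np.array([0,0,.164]); print(s['joint_positions'])
q=ctrl.silhouettes('refill_mid',w)[0]; ys,xs=np.nonzero(q['region']); print(q['p'],xs.min(),xs.max(),ys.min(),ys.max())
for b in (86,88,90,92):
    u=np.array([0,-np.cos(np.radians(b)),np.sin(np.radians(b))]); n=np.array([0,np.sin(np.radians(b)),np.cos(np.radians(b))])
    a=[G-.118*u+.0225*n*k for k in (1,-1)]+[G+t*u+.029*n for t in (.016,-.068)]; print(b,proj(w,a,s)[:,1].round(1))
g=cv2.cvtColor(w['pixels'],cv2.COLOR_BGR2GRAY); print(g[195:262:2,323].tolist())
for n in ('side','top'):
    p=ctrl.get_image(n)
    for z,l in (('cam_left',0),('cam_right',0),('coupler',0)):
        for q in ctrl.silhouettes(z,p)[:1]: print(n,z,q['p'],q['at'])
E
```

```text
time: 19.1
position: [0.4375, 0.0409, 0.2804]
tool_rot: [2.219, 2.224, 0.0]
ft_force: [0.8, 0.8, 3.1]
grip_width: 0.666
grip_force: 3.0
time: 19.48
position: [0.4371, 0.0407, 0.2805]
tool_rot: [-2.219, -2.223, 0.002]
ft_force: [1.2, 0.4, -2.9]
grip_width: 0.662
grip_force: 45.0
time: 20.1
position: [0.4381, 0.041, 0.4653]
tool_rot: [2.216, 2.22, 0.009]
ft_force: [0.2, -0.7, -4.3]
grip_width: 0.657
grip_force: 45.0
[ 0.0299 -0.1495 -0.1631  1.8366 -0.024   1.4449 -0.1266]
0.58 246 401 217 372
86 [207.  266.7 269.5 214.5]
88 [212.5 272.3 267.  218.2]
90 [218.  277.9 264.6 221.9]
92 [223.5 283.5 262.4 225.6]
[79, 80, 81, 78, 81, 81, 81, 83, 82, 76, 74, 104, 131, 204, 160, 130, 119, 118, 137, 90, 51, 42, 123, 133, 128, 132, 130, 127, 129, 131, 134, 132, 128, 128]
side cam_left 0.41 [352.2, 196.6]
side cam_right 0.54 [374.8, 224.1]
side coupler 0.75 [386.1, 228.2]
top cam_right 0.76 [336.3, 196.7]
top coupler 0.64 [310.3, 171.3]
```

Run:
```python
from h import *
np.set_printoptions(precision=4,suppress=True)
v=np.load('w1.npz')['st']; st={'position':v[:3],'tool_rot':v[3:]}
t=np.linspace(0,2*np.pi,180,endpoint=False); tot=0
X=np.arange(.570,.5885,.0005);Y=np.arange(.004,.0245,.0005)
for n,f in (('side','side'),('top','top'),('wrist','w1')):
    p=ctrl.get_image(n); g=cv2.GaussianBlur(cv2.cvtColor(cv2.imread(f'pics/{f}.png'),cv2.COLOR_BGR2GRAY),(0,0),1.0).astype(np.float32)
    gx=cv2.Sobel(g,cv2.CV_32F,1,0);gy=cv2.Sobel(g,cv2.CV_32F,0,1)
    sc=np.zeros((len(X),len(Y)))
    for i,x in enumerate(X):
        for j,y in enumerate(Y):
            for r in (.030,.0275):
                c=np.c_[x+r*np.cos(t),y+r*np.sin(t),0*t+.147]; u=proj(p,c,st).astype(np.float32)
                d=np.roll(u,-1,0)-np.roll(u,1,0); nn=np.c_[d[:,1],-d[:,0]]/np.linalg.norm(d,axis=1)[:,None]
                a=cv2.remap(gx,u[:,:1],u[:,1:],1).ravel()*nn[:,0]+cv2.remap(gy,u[:,:1],u[:,1:],1).ravel()*nn[:,1]
                sc[i,j]+=np.minimum(abs(a),150).mean()
    i,j=np.unravel_index(sc.argmax(),sc.shape); print(n,X[i],Y[j],sc.max(),np.median(sc)); tot=tot+sc/sc.max()
i,j=np.unravel_index(tot.argmax(),tot.shape); print('all',X[i],Y[j])
s=ctrl.get_state(); print(s['position'],shift([X[i],Y[j],.46],s))
```

```text
side 0.5819999999999986 0.017500000000000012 252.08871459960938 189.05389785766602
top 0.5769999999999992 0.010000000000000005 258.11566162109375 193.28311157226562
wrist 0.5804999999999988 0.012000000000000007 146.0832061767578 94.90108871459961
all 0.5809999999999987 0.01600000000000001
[0.4375 0.041  0.461 ] [-0.1265  0.7174  0.0046]
```

```bash
python3 -m jog '{"translation": [[-0.53,0.2,-0.05],[-0.53,0.5,-0.05],[-0.53,0.81,-0.05],[-0.53,0.81,-0.05],[-0.53,0.81,-0.05],[-0.53,0.81,-0.05],[-0.53,0.81,-0.05]], "yaw": [-0.02,-0.05,-0.078,-0.078,-0.078,-0.078,-0.078], "jaw": [1,1,1,1,1,1,1]}'
cat > fit.py <<'E'
from h import *
from scipy.ndimage import gaussian_filter
def fit(p,st,c0,rs=((.030,.147),(.0275,.147),(.024,.142)),w=.012,step=.0005):
    t=np.linspace(0,2*np.pi,180,endpoint=False); g=cv2.GaussianBlur(cv2.cvtColor(p['pixels'],cv2.COLOR_BGR2GRAY),(0,0),1.0).astype(np.float32)
    gx=cv2.Sobel(g,cv2.CV_32F,1,0);gy=cv2.Sobel(g,cv2.CV_32F,0,1); X=np.arange(-w,w,step); out=[]
    for r,z in rs:
        sc=np.zeros((len(X),len(X)))
        for i,a in enumerate(X):
            for j,b in enumerate(X):
                u=proj(p,np.c_[c0[0]+a+r*np.cos(t),c0[1]+b+r*np.sin(t),0*t+z],st).astype(np.float32)
                d=np.roll(u,-1,0)-np.roll(u,1,0); n=np.c_[d[:,1],-d[:,0]]/np.linalg.norm(d,axis=1)[:,None]
                e=cv2.remap(gx,u[:,:1],u[:,1:],1).ravel()*n[:,0]+cv2.remap(gy,u[:,:1],u[:,1:],1).ravel()*n[:,1]
                sc[i,j]=np.minimum(abs(e),120).mean()
        i,j=np.unravel_index(sc.argmax(),sc.shape); out.append((r,round(c0[0]+X[i],4),round(c0[1]+X[j],4),round(sc.max()),round(np.median(sc)))) 
    return out
E
python3 - <<'E'
from fit import *
np.set_printoptions(precision=4,suppress=True)
s=ctrl.get_state(); w=ctrl.get_image('wrist'); print(s['position'],s['joint_positions'])
R=Rn.from_rotvec(s['tool_rot']).as_matrix(); print(R)
print(proj(w,[.58,.013,.147],s)); print(*fit(w,s,(.58,.013)),sep='\n')
for l in ('coupler','cam_left','cam_right'):
    for q in ctrl.silhouettes(l,w)[:1]: print(l,q['p'],q['at'])
cv2.imwrite('pics/w5.png',w['pixels'])
E
```

```text
time: 21.62
position: [0.599, -0.0644, 0.4716]
tool_rot: [1.93, 2.479, 0.0]
ft_force: [-0.2, 0.7, -4.7]
grip_width: 0.663
grip_force: 45.0
[ 0.599  -0.0644  0.4716] [ 0.0915  0.197  -0.0335  1.4717  0.0065  1.4727  0.3056]
[[-0.2451  0.9695  0.0003]
 [ 0.9695  0.2451  0.0001]
 [-0.      0.0003 -1.    ]]
[[323.4914 136.9044]]
(0.03, np.float64(0.578), np.float64(0.0125), 91, 54)
(0.0275, np.float64(0.58), np.float64(0.0145), 120, 54)
(0.024, np.float64(0.5765), np.float64(0.012), 109, 58)
coupler 0.85 [405.8, 130.4]
cam_left 0.76 [323.1, 51.8]
cam_right 0.62 [321.6, 194.1]
```

```bash
python3 -m jog '{"translation": [[0.2,-0.003,0],[0.4,-0.003,0],[0.4,-0.003,0],[0.4,-0.003,0.08],[0.4,-0.003,0.16],[0.4,-0.003,0.2],[0.4,-0.003,0.2]], "yaw": [0,0,0,0,0,0,0], "jaw": [1,1,1,1,1,1,1]}' 
python3 -m jog '{"translation": [[0,0,0.01],[0,0,0.02],[0,0,0.03],[0,0,0.04],[0,0,0.04]], "yaw": [0,0,0,0,0], "jaw": [1,1,1,1,1]}'
```

```text
time: 22.7
position: [0.5794, 0.0122, 0.4297]
tool_rot: [-1.931, -2.476, 0.002]
ft_force: [0.1, 0.1, -5.1]
grip_width: 0.665
grip_force: 45.0
time: 23.32
position: [0.5795, 0.0128, 0.423]
tool_rot: [-1.93, -2.478, 0.0]
ft_force: [-0.3, -0.0, -4.6]
grip_width: 0.656
grip_force: 45.0
```

```bash
python3 -m jog '{"translation": [[0,0,0.01],[0,0,0.02],[0,0,0.03],[0,0,0.04],[0,0,0.04]], "yaw": [0,0,0,0,0], "jaw": [1,1,1,1,1]}' | egrep 'pos|ft'
```

```text
position: [0.5795, 0.0127, 0.4149]
ft_force: [0.8, -0.7, -4.8]
```

```bash
python3 -m jog '{"translation": [[0,0,0.01],[0,0,0.02],[0,0,0.03],[0,0,0.03]], "yaw": [0,0,0,0], "jaw": [1,1,1,1]}' | egrep 'pos|ft'
```

```text
position: [0.5795, 0.0127, 0.4089]
ft_force: [1.0, 0.3, -5.7]
```

```bash
python3 -m jog '{"translation": [[0,0,0.015],[0,0,0.03],[0,0,0.045],[0,0,0.06],[0,0,0.07],[0,0,0.07]], "yaw": [0,0,0,0,0,0], "jaw": [1,1,1,1,1,1]}' | egrep 'pos|ft'
python3 -m jog '{"translation": [[0,0,0.01],[0,0,0.02],[0,0,0.02]], "yaw": [0,0,0], "jaw": [1,1,1]}' | egrep 'pos|ft'
```

```text
position: [0.5795, 0.0127, 0.3949]
ft_force: [-0.9, -0.0, -5.6]
position: [0.5795, 0.0127, 0.3909]
ft_force: [0.0, 0.2, -5.0]
```

```bash
python3 -m jog '{"translation": [[0,0,0.005],[0,0,0.01],[0,0,0.01]], "yaw": [0,0,0], "jaw": [1,1,1]}' | egrep 'pos|ft'
```

```text
position: [0.5795, 0.0128, 0.3892]
ft_force: [0.3, -0.2, -5.1]
```

```bash
python3 -m jog '{"translation": [[0,0,0.004],[0,0,0.008],[0,0,0.008]], "yaw": [0,0,0], "jaw": [1,1,1]}' | egrep 'pos|ft'
python3 -m jog '{"translation": [[0,0,0.003],[0,0,0.006],[0,0,0.006]], "yaw": [0,0,0], "jaw": [1,1,1]}' | egrep 'pos|ft'
```

```text
position: [0.5794, 0.0128, 0.3889]
ft_force: [-3.7, 0.1, 6.2]
position: [0.5794, 0.0129, 0.3889]
ft_force: [-5.0, 0.5, 10.5]
```

Contact came at TCP z = 0.389, exactly the home height, pressed with about 15 N. I ease off, let go, rise, and check the bottle and arms.

```bash
python3 -m jog '{"translation": [[0,0,-0.01],[0,0,-0.01],[0,0,-0.01],[0,0,-0.01]], "yaw": [0,0,0,0], "jaw": [1,0,0,0]}' | egrep 'time|pos|ft|width'
python3 -m jog '{"translation": [[0,0,-0.05],[0,0,-0.2],[0,0,-0.35],[0,0,-0.35]], "yaw": [0,0,0,0], "jaw": [0,0,0,0.5]}' | egrep 'time|pos|ft|width'
python3 - <<'E'
from h import *
np.set_printoptions(precision=4,suppress=True)
s=ctrl.get_state(); c=np.array([.5794,.0128]); yc=np.array([-.245,.9695]); xc=np.array([.9695,.245])
for n in ('side','top'):
    p=ctrl.get_image(n); m=yellow(p,200,500,100,330); ys,xs=np.nonzero(m); print(n,'yellow',len(xs),xs.min(),xs.max(),ys.min(),ys.max())
    B=np.array([np.r_[c+a*.029*xc+b*.029*yc,z] for a in (-1,1) for b in (-1,1) for z in (.1585,.2425)]); u=proj(p,B); print(' pred',u.min(0).round(),u.max(0).round())
    for sd,l in ((1,'cam_left'),(-1,'cam_right')):
        for q in ctrl.silhouettes(l,p)[:1]:
            # best theta along midpoint of arm
            th=np.arange(0,2.01,.05); f=2-th; pts=[np.r_[c+sd*yc*(.028+.010*np.cos(k)+.04*np.sin(k)),.1335-.04*np.cos(k)+.010*np.sin(k)] for k in f]
            d=np.linalg.norm(proj(p,pts)-q['at'],axis=1); print(' ',l,round(q['p'],2),np.round(q['at']),'theta',th[d.argmin()].round(2),d.min().round(1))
E
```

```text
time: 27.2
position: [0.5797, 0.0127, 0.3882]
ft_force: [0.5, -0.8, 0.4]
grip_width: 0.914
time: 27.7
position: [0.5801, 0.0128, 0.4619]
ft_force: [0.6, -0.3, -0.7]
grip_width: 0.95
side yellow 862 346 395 126 231
 pred [347. 173.] [382. 221.]
top yellow 77 331 343 186 195
 pred [291. 173.] [325. 214.]
```

```bash
python3 -m jog '{"translation": [[0.2,0,0],[0.37,0,0],[0.37,0,0],[0.37,0,0.2],[0.37,0,0.4],[0.37,0,0.4]], "yaw": [0,0,0,0,0,0], "jaw": [1,1,1,1,1,1]}' 20 | egrep 'time|pos|ft|width'
python3 -m jog '{"translation": [[0,0,0.06],[0,0,0.12],[0,0,0.18],[0,0,0.24],[0,0,0.3],[0,0,0.3]], "yaw": [0,0,0,0,0,0], "jaw": [1,1,1,1,1,1]}' | egrep 'time|pos|ft|width'
```

```text
time: 28.75
position: [0.5604, 0.0832, 0.3747]
ft_force: [-0.5, 0.2, -0.0]
grip_width: 0.038
time: 29.5
position: [0.5616, 0.0877, 0.3194]
ft_force: [-0.1, 4.1, 3.2]
grip_width: 0.005
```

```bash
python3 -m jog '{"translation": [[0,0,0.06],[0,0,0.12],[0,0,0.18],[0,0,0.19],[0,0,0.19]], "yaw": [0,0,0,0,0], "jaw": [1,1,1,1,1]}' | egrep 'time|pos|ft'
python3 - <<'E'
from h import *
s=ctrl.get_state();c=np.array([.5794,.0128]); yc=np.array([-.245,.9695]); d=s['position'][:2]-c; print('r',d@yc,'tip',s['position'][2]-.182)
E
```

```text
time: 30.12
position: [0.562, 0.0854, 0.2814]
ft_force: [1.3, 3.9, 3.6]
r 0.07462763421584749 tip 0.09939736934978044
```

```bash
python3 -m jog '{"translation": [[0,0,-0.3],[0,0,-0.6],[0,0,-0.9],[0,0,-0.9],[-0.3,0,-0.9],[-0.6,0,-0.9],[-0.745,0,-0.9],[-0.745,0,-0.9]], "yaw": [0,0,0,0,0,0,0,0], "jaw": [1,1,1,1,1,1,1,1]}' | egrep 'time|pos|ft'
python3 -m jog '{"translation": [[0,0,0.2],[0,0,0.4],[0,0,0.46],[0,0,0.52],[0,0,0.58],[0,0,0.64],[0,0,0.7],[0,0,0.7]], "yaw": [0,0,0,0,0,0,0,0], "jaw": [1,1,1,1,1,1,1,1]}' | egrep 'time|pos|ft'
python3 -m jog '{"translation": [[0,0,0.06],[0,0,0.12],[0,0,0.18],[0,0,0.19],[0,0,0.19]], "yaw": [0,0,0,0,0], "jaw": [1,1,1,1,1]}' | egrep 'time|pos|ft'
python3 - <<'E'
from h import *
s=ctrl.get_state();c=np.array([.5794,.0128]); yc=np.array([-.245,.9695]); d=s['position'][:2]-c; print('r',d@yc,'tip',s['position'][2]-.182,s['joint_positions'])
E
```

```text
time: 31.12
position: [0.5977, -0.0639, 0.4583]
ft_force: [-0.1, 0.6, 0.1]
time: 32.12
position: [0.5988, -0.0626, 0.3219]
ft_force: [1.0, -3.4, 4.2]
time: 32.75
position: [0.5988, -0.0603, 0.2837]
ft_force: [1.2, -2.7, 3.3]
r -0.07559242831363094 tip 0.10167097563287403 [ 0.08752633  0.30438862 -0.03723102  1.72170605  0.01282678  1.11210073
  0.29338884]
```

Both arms are pushed past half-way (about 1.4 rad). To finish without hitting the bottle, I turn the gripper so its long side is radial and push each arm home with the end of its body, well under 40 N.

```bash
python3 -m jog '{"translation": [[-0.2,0.03,0],[-0.4,0.075,0],[-0.55,0.075,0],[-0.55,0.075,0],[-0.55,0.075,0],[-0.55,0.075,0],[-0.55,0.075,0],[-0.55,0.075,0]], "yaw": [0,0,0.05,0.1,0.15,0.2,0.25,0.3], "jaw": [1,1,1,1,1,1,1,1]}' | egrep 'time|pos|ft'
python3 -m jog '{"translation": [[0,0,0],[0,0,0],[0,0,0],[0,0,0],[0,0,0],[0,0,0]], "yaw": [0.05,0.1,0.15,0.2,0.2,0.2], "jaw": [1,1,1,1,1,1]}' | egrep 'time|pos|ft'
cat >> h.py <<'E'
def where():
    s=ctrl.get_state();c=np.array([.5794,.0128]); yc=np.array([-.245,.9695]);xc=np.array([.9695,.245]); d=s['position'][:2]-c; R=Rn.from_rotvec(s['tool_rot']).as_matrix()
    print('r',round(d@yc,4),'xc',round(d@xc,4),'tip',round(s['position'][2]-.182,4),'y_t.yc',round(R[:2,1]@yc,4),'y_t.xc',round(R[:2,1]@xc,4),'t',s['time'],'f',np.round(s['ft_force'],1))
E
python3 - <<'E'
from h import *
where(); s=ctrl.get_state(); print(s['joint_positions']); p=ctrl.get_image('top')
for q in ctrl.silhouettes('refill_mid',p):
    if q['p']>.3: print(q['p'],q['at'],atz(p,q['at'],.067)[:2])
E
```

```text
time: 33.75
position: [0.6391, -0.1621, 0.2816]
ft_force: [-0.3, -1.0, 0.7]
time: 34.5
position: [0.6393, -0.1625, 0.282]
ft_force: [0.2, 0.0, -0.5]
r -0.1846 xc 0.0151 tip 0.1 y_t.yc -1.0 y_t.xc 0.0028 t 34.5 f [ 0.2  0.  -0.5]
[-0.0032818   0.42645011  0.27341632  1.578773   -0.12295656  1.15407066
 -1.02370958]
0.9 [492.4, 229.5] [ 0.51934042 -0.42615521]
0.8 [421.4, 327.3] [ 0.2872101  -0.24651925]
0.69 [307.5, 195.2] [0.6062226  0.02220597]
0.38 [416.1, 219.6] [ 0.54446178 -0.24003561]
```

```bash
python3 -m jog '{"translation": [[0,0,0.2],[0,0,0.35],[0,0,0.43],[0,0,0.44],[0,0,0.44]], "yaw": [0,0,0,0,0], "jaw": [1,1,1,1,1]}' | egrep 'time|pos|ft'
python3 -m jog '{"translation": [[0,-0.04,0],[0,-0.08,0],[0,-0.12,0],[0,-0.12,0]], "yaw": [0,0,0,0], "jaw": [1,1,1,1]}' | egrep 'time|pos|ft'
python3 -c "
from h import *
where()"
```

```text
time: 35.22
position: [0.64, -0.1631, 0.1955]
ft_force: [0.1, 0.8, 0.6]
time: 35.72
position: [0.6336, -0.1393, 0.195]
ft_force: [0.2, -1.4, 1.6]
r -0.1607 xc 0.0153 tip 0.013 y_t.yc -1.0 y_t.xc 0.0005 t 35.725 f [ 0.2 -1.4  1.6]
```

```bash
python3 -m jog '{"translation": [[0,-0.03,0],[0,-0.06,0],[0,-0.08,0],[0,-0.08,0]], "yaw": [0,0,0,0], "jaw": [1,1,1,1]}' | egrep 'time|ft'
python3 -c "
from h import *
where()"
```

```text
time: 36.22
ft_force: [0.6, -4.4, -0.4]
r -0.1461 xc 0.0147 tip 0.0124 y_t.yc -1.0 y_t.xc -0.001 t 36.225 f [ 0.6 -4.4 -0.4]
```

```bash
python3 -m jog '{"translation": [[0,-0.015,0],[0,-0.03,0],[0,-0.04,0],[0,-0.04,0]], "yaw": [0,0,0,0], "jaw": [1,1,1,1]}' | egrep 'time|ft'
python3 -c "
from h import *
where()"
```

```text
time: 36.72
ft_force: [2.7, -9.8, -1.9]
r -0.1405 xc 0.0142 tip 0.0125 y_t.yc -1.0 y_t.xc -0.0031 t 36.725 f [ 2.7 -9.8 -1.9]
```

```bash
python3 -m jog '{"translation": [[0,-0.01,0],[0,-0.02,0],[0,-0.02,0]], "yaw": [0,0,0], "jaw": [1,1,1]}' | egrep 'time|ft'
python3 - <<'E'
from h import *
where()
c=np.array([.5794,.0128]); yc=np.array([-.245,.9695])
for n in ('side','top'):
    p=ctrl.get_image(n)
    for sd,l in ((1,'cam_left'),(-1,'cam_right')):
        f=2-np.arange(0,2.01,.2); pts=[np.r_[c+sd*yc*(.028+.010*np.cos(k)+.04*np.sin(k)),.1335-.04*np.cos(k)+.010*np.sin(k)] for k in f]; print(n,l,proj(p,pts).round()[[0,5,7,8,10]].tolist(),[(round(q['p'],2),np.round(q['at']).tolist(),int(q['region'].sum())) for q in ctrl.silhouettes(l,p)[:2]])
E
```

```text
time: 37.1
ft_force: [4.1, -14.3, -2.7]
r -0.1386 xc 0.0139 tip 0.0127 y_t.yc -0.9999 y_t.xc -0.0047 t 37.1 f [  4.1 -14.3  -2.7]
side cam_left [[350.0, 193.0], [348.0, 201.0], [350.0, 207.0], [351.0, 210.0], [354.0, 216.0]] []
side cam_right [[376.0, 225.0], [376.0, 237.0], [374.0, 238.0], [373.0, 238.0], [369.0, 236.0]] []
top cam_left [[284.0, 205.0], [282.0, 209.0], [286.0, 209.0], [289.0, 209.0], [295.0, 208.0]] []
top cam_right [[336.0, 192.0], [338.0, 194.0], [335.0, 197.0], [332.0, 198.0], [326.0, 200.0]] []
```

```bash
python3 -m jog '{"translation": [[0,-0.01,0],[0,-0.02,0],[0,-0.02,0]], "yaw": [0,0,0], "jaw": [1,1,1]}' | egrep 'time|ft'
python3 -c "
from h import *
where()"
```

```text
time: 37.78
ft_force: [7.3, -18.0, -3.7]
r -0.1368 xc 0.0134 tip 0.0128 y_t.yc -0.9999 y_t.xc -0.0065 t 37.775 f [  7.3 -18.   -3.7]
```

Run:
```python
from h import *
s=ctrl.get_state(); R=Rn.from_rotvec(s['tool_rot']).as_matrix(); yc=np.array([-.245,.9695,0]); print('tool z . yc',R[:,2]@yc)
for z in (.079,.095,.11,.13):
    a=s['position']+R@np.array([0,-.095,s['position'][2]-z]); print(z,'plate r',(a-np.array([.5794,.0128,0]))@yc)
```

```text
tool z . yc -0.01143001524309928
0.079 plate r -0.043170919552564774
0.095 plate r -0.04298803930867519
0.11 plate r -0.04281658908002871
0.13 plate r -0.04258798877516672
```

```bash
python3 -m jog '{"translation": [[0,-0.01,0],[0,-0.02,0],[0,-0.02,0]], "yaw": [0,0,0], "jaw": [1,1,1]}' | egrep 'time|ft'
cat >> h.py <<'E'
def plate(sg):
    s=ctrl.get_state(); R=Rn.from_rotvec(s['tool_rot']).as_matrix(); yc=np.array([-.245,.9695,0]); print('tilt',R[:,2]@yc)
    for z in (.083,.11): a=s['position']+R@np.array([0,sg*.095,s['position'][2]-z]); print(z,'plate r',(a-np.array([.5794,.0128,0]))@yc)
E
python3 -c "
from h import *
where();plate(-1)"
```

```text
time: 38.15
ft_force: [8.8, -21.8, -8.6]
r -0.1347 xc 0.0129 tip 0.0123 y_t.yc -0.9998 y_t.xc -0.008 t 38.15 f [  8.8 -21.8  -8.6]
tilt -0.01419553894295277
0.083 plate r -0.04125944604157897
0.11 plate r -0.04087616649011925
```

```bash
python3 -m jog '{"translation": [[0,-0.01,0],[0,-0.02,0],[0,-0.02,0]], "yaw": [0,0,0], "jaw": [1,1,1]}' | egrep 'time|ft'
python3 -c "
from h import *
where();plate(-1)"
```

```text
time: 38.52
ft_force: [11.1, -28.0, -10.7]
r -0.1337 xc 0.0125 tip 0.0126 y_t.yc -0.9997 y_t.xc -0.0104 t 38.525 f [ 11.1 -28.  -10.7]
tilt -0.01868963656137063
0.083 plate r -0.04080611727792825
0.11 plate r -0.04030149709077124
```

The right arm is hard against its stop (plate at 41 mm, 30 N). I retract, go over the bottle to the left side and do the same there.

```bash
python3 -m jog '{"translation": [[0,0.1,0],[0,0.33,0],[0,0.33,-0.3],[0,0.33,-0.6],[0,0.33,-0.9],[0,0.33,-1],[0,0.33,-1]], "yaw": [0,0,0,0,0,0,0], "jaw": [1,1,1,1,1,1,1]}' | egrep 'time|pos|ft'
python3 -m jog '{"translation": [[0,0,-0.5],[0,-0.2,-0.5],[0,-0.5,-0.5],[0,-0.8,-0.5],[0,-1,-0.5],[0,-1,-0.5]], "yaw": [0,0,0,0,0,0], "jaw": [1,1,1,1,1,1]}' | egrep 'time|pos|ft'
python3 -c "
from h import *
where();print(ctrl.get_state()['joint_positions'])"
```

```text
time: 39.4
position: [0.6402, -0.164, 0.3955]
ft_force: [0.2, -0.0, -0.2]
time: 40.15
position: [0.59, 0.0346, 0.4912]
ft_force: [0.6, -0.0, 0.2]
r 0.0185 xc 0.0156 tip 0.3092 y_t.yc -0.9999 y_t.xc 0.0088 t 40.15 f [ 0.6 -0.   0.2]
[-0.261184    0.16826703  0.1836126   1.47039512 -0.03313969  1.51124946
 -1.39246606]
```

```bash
python3 -m jog '{"translation": [[0,-0.3,0],[0,-0.6,0],[0,-0.86,0],[0,-0.86,0.2],[0,-0.86,0.5],[0,-0.86,0.8],[0,-0.86,0.8]], "yaw": [0,0,0,0,0,0,0], "jaw": [1,1,1,1,1,1,1]}' | egrep 'time|pos|ft'
python3 -m jog '{"translation": [[0,0,0.2],[0,0,0.4],[0,0,0.6],[0,0,0.67],[0,0,0.68],[0,0,0.68]], "yaw": [0,0,0,0,0,0], "jaw": [1,1,1,1,1,1]}' | egrep 'time|pos|ft'
python3 -c "
from h import *
where();plate(1)"
```

```text
time: 41.02
position: [0.5466, 0.194, 0.3273]
ft_force: [-0.4, 0.0, 0.3]
time: 41.78
position: [0.5499, 0.1961, 0.2004]
ft_force: [-0.5, 0.3, 0.3]
r 0.1849 xc 0.0163 tip 0.0184 y_t.yc -1.0 y_t.xc -0.0005 t 41.775 f [-0.5  0.3  0.3]
tilt 0.0004907272173381866
0.083 plate r 0.08998445850217357
0.11 plate r 0.08997120886730543
```

```bash
python3 -m jog '{"translation": [[0,0,0.02],[0,0.05,0.02],[0,0.1,0.02],[0,0.14,0.02],[0,0.17,0.02],[0,0.2,0.02],[0,0.2,0.02]], "yaw": [0,0,0,0,0,0,0], "jaw": [1,1,1,1,1,1,1]}' | egrep 'time|ft'
python3 -c "
from h import *
where();plate(1)"
python3 -m jog '{"translation": [[0,0.015,0],[0,0.03,0],[0,0.045,0],[0,0.06,0],[0,0.06,0]], "yaw": [0,0,0,0,0], "jaw": [1,1,1,1,1]}' | egrep 'time|ft'
python3 -c "
from h import *
where();plate(1)"
```

```text
time: 42.65
ft_force: [-1.0, 4.1, 0.5]
r 0.1457 xc 0.0152 tip 0.0125 y_t.yc -1.0 y_t.xc 0.0001 t 42.65 f [-1.   4.1  0.5]
tilt 0.0015234198714569344
0.083 plate r 0.050865151598601915
0.11 plate r 0.05082401926207258
time: 43.28
ft_force: [-3.6, 14.1, -3.6]
r 0.1384 xc 0.0148 tip 0.0118 y_t.yc -0.9999 y_t.xc 0.0039 t 43.275 f [-3.6 14.1 -3.6]
tilt 0.006567568810958673
0.083 plate r 0.04408562411694585
0.11 plate r 0.04390829975904996
```

```bash
python3 -m jog '{"translation": [[0,0.015,0],[0,0.03,0],[0,0.04,0],[0,0.04,0]], "yaw": [0,0,0,0], "jaw": [1,1,1,1]}' | egrep 'time|ft'
python3 -c "
from h import *
where();plate(1)"
python3 -m jog '{"translation": [[0,0.01,0],[0,0.02,0],[0,0.02,0]], "yaw": [0,0,0], "jaw": [1,1,1]}' | egrep 'time|ft'
python3 -c "
from h import *
where();plate(1)"
```

```text
time: 43.78
ft_force: [-4.2, 23.3, -8.0]
r 0.1346 xc 0.0145 tip 0.0106 y_t.yc -0.9999 y_t.xc 0.0075 t 43.775 f [-4.2 23.3 -8. ]
tilt 0.011567856099902397
0.083 plate r 0.040918547363389596
0.11 plate r 0.04060621524869222
time: 44.15
ft_force: [-6.9, 29.8, -6.7]
r 0.1339 xc 0.0143 tip 0.0107 y_t.yc -0.9998 y_t.xc 0.0096 t 44.15 f [-6.9 29.8 -6.7]
tilt 0.015434016529901196
0.083 plate r 0.040623739754228935
0.11 plate r 0.0402070213079216
```

```bash
python3 -m jog '{"translation": [[0,-0.1,0],[0,-0.35,0],[0,-0.4,-0.3],[0,-0.4,-0.6],[0,-0.4,-0.9],[0,-0.4,-1],[0,-0.4,-1]], "yaw": [0,0,0,0,0,0,0], "jaw": [1,1,1,1,1,1,1]}' | egrep 'time|pos|ft'
python3 -m jog '{"translation": [[0,-0.2,-0.1],[0,-0.5,-0.1],[0,-0.8,-0.1],[0,-0.8,-0.1]], "yaw": [0,0,0,0], "jaw": [1,1,1,1]}' | egrep 'time|pos|ft'
python3 - <<'E'
from h import *
np.set_printoptions(precision=3,suppress=True)
c=np.array([.5794,.0128]); yc=np.array([-.245,.9695]); xc=np.array([.9695,.245]); P={}
for n in ('side','top'):
    p=ctrl.get_image(n); P[n]=p
    for l in ('cam_left','cam_right','flux_mid','tape_mid','phone_mid','refill_mid'):
        print(n,l,[(round(q['p'],2),np.round(q['at']).tolist(),int(q['region'].sum())) for q in ctrl.silhouettes(l,p)[:4]])
    hull=proj(p,[np.r_[c+a*.029*xc+b*.029*yc,z] for a in (-1,1) for b in (-1,1) for z in (.1585,.2425)]); m=yellow(p,250,450,100,330); ys,xs=np.nonzero(m); print(n,'yellow bbox',xs.min(),xs.max(),ys.min(),ys.max(),len(xs),'pred',hull.min(0),hull.max(0))
    for sd in (1,-1):
        for th in (1.4,2.0):
            k=2-th; ln=proj(p,[np.r_[c+sd*yc*(.028+.013*np.cos(k)+s*np.sin(k)),.1335-s*np.cos(k)+.013*np.sin(k)] for s in np.linspace(.03,.07,5)]).round().astype(int)
            print(n,'L' if sd>0 else 'R',th,ln[[0,-1]].tolist(),[p['pixels'][v,u].tolist() for u,v in ln])
E
```

```text
time: 45.02
position: [0.5457, 0.2102, 0.3965]
ft_force: [-0.4, 0.4, -0.5]
time: 45.52
position: [0.5024, 0.3718, 0.4114]
ft_force: [-0.5, -0.2, -0.1]
side cam_left [(0.49, [370.0, 236.0], 84)]
side cam_right [(0.6, [371.0, 233.0], 102), (0.53, [281.0, 172.0], 748), (0.37, [362.0, 197.0], 1161)]
side flux_mid [(0.66, [282.0, 170.0], 754)]
side tape_mid [(0.68, [428.0, 367.0], 1030)]
side phone_mid [(0.56, [349.0, 156.0], 847)]
side refill_mid [(0.79, [400.0, 400.0], 1158), (0.68, [364.0, 198.0], 1190), (0.6, [270.0, 345.0], 1257), (0.6, [373.0, 310.0], 1093)]
side yellow bbox 348 380 175 240 814 pred [346.624 172.801] [382.01  220.906]
side L 1.4 [[351, 205], [346, 208]] [[100, 89, 88], [57, 104, 121], [133, 102, 83], [155, 102, 65], [155, 99, 63]]
side L 2.0 [[353, 212], [353, 223]] [[65, 104, 118], [110, 105, 113], [120, 115, 121], [114, 110, 114], [113, 109, 113]]
side R 1.4 [[374, 235], [377, 250]] [[189, 190, 192], [186, 188, 189], [187, 187, 191], [187, 188, 190], [186, 188, 191]]
side R 2.0 [[370, 234], [369, 244]] [[62, 93, 116], [64, 98, 118], [66, 92, 110], [99, 96, 97], [1
[... 213 characters left out ...]
[307.0, 192.0], 980)]
top refill_mid [(0.95, [307.0, 194.0], 904), (0.83, [405.0, 220.0], 698), (0.76, [490.0, 228.0], 893), (0.58, [421.0, 325.0], 817)]
top yellow bbox 292 327 174 211 829 pred [290.902 173.312] [325.419 213.821]
top L 1.4 [[287, 208], [279, 213]] [[187, 188, 189], [187, 189, 190], [185, 186, 187], [187, 188, 190], [189, 189, 191]]
top L 2.0 [[294, 207], [295, 210]] [[139, 159, 171], [166, 173, 178], [181, 182, 185], [153, 160, 167], [153, 160, 167]]
top R 1.4 [[334, 196], [343, 197]] [[183, 183, 185], [179, 180, 182], [180, 180, 181], [176, 175, 178], [162, 162, 165]]
top R 2.0 [[328, 199], [328, 202]] [[85, 96, 101], [84, 89, 94], [84, 89, 94], [77, 81, 90], [75, 85, 92]]
```

Run:
```python
from h import *
for n in ('side','top'):
    p=ctrl.get_image(n); a=p['pixels']; b=cv2.imread(f'pics/{n}.png'); d=cv2.GaussianBlur(cv2.absdiff(a,b),(5,5),0).max(2)
    for l,(x0,x1,y0,y1) in (dict(flux=(266,292,141,196),tape=(408,460,330,382),phone=(322,376,143,165)) if n=='side' else dict(flux=(178,216,255,285),tape=(426,474,158,204),phone=(155,199,153,217))).items():
        print(n,l,'changed px',(d[y0:y1,x0:x1]>40).sum(),'of',(x1-x0)*(y1-y0))
    m=cv2.inRange(cv2.cvtColor(a,cv2.COLOR_BGR2HSV),(10,70,50),(34,255,255))
    x0,x1,y0,y1=(335,392,200,250) if n=='side' else (265,350,185,222)
    k,l,st,c=cv2.connectedComponentsWithStats(m[y0:y1,x0:x1]); print(n,[(st[i][0]+x0,st[i][1]+y0,st[i][2],st[i][3],st[i][4]) for i in range(1,k) if st[i][4]>4])
```

```text
side flux changed px 29 of 1430
side tape changed px 0 of 2704
side phone changed px 0 of 1188
side [(np.int32(348), np.int32(200), np.int32(32), np.int32(20), np.int32(220)), (np.int32(367), np.int32(225), np.int32(5), np.int32(16), np.int32(72))]
top flux changed px 148 of 1140
top tape changed px 0 of 2208
top phone changed px 368 of 2816
top [(np.int32(292), np.int32(185), np.int32(33), np.int32(28), np.int32(625)), (np.int32(325), np.int32(195), np.int32(3), np.int32(4), np.int32(7))]
```

```bash
python3 -c "
from bench import ctrl
print(ctrl.close_job())"
```

```text
the job is handed in; nothing more can be done
None
```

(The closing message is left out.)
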